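# Fit the keyed shaft through the gear in the fitting fixture

## Task

The gear lies in the nest of the fitting fixture, and the keyed shaft above it points the wrong way. Turn the shaft by its crossbar until the red knob points the same way as the red line on the gear, so that key and keyway line up; then press the shaft by its black cap down through the gear until it is fully home, and let go.

Things in the scene. Friction and masses are not known exactly. Their poses are not given: they have to be found in the camera images.
- fixture: Fitting fixture screwed to the bench: grey base plate 165 x 124 x 12 mm, round aluminium nest, blue column (50 mm wide) at its +x end, 78 mm from the origin, and a blue arm 44 mm wide reaching from the column over the nest to 22 mm in front of the shaft axis, top 110 mm high; a round steel guide boss (diameter 40 mm, top 116 mm high) holds the shaft. It does not move. Origin: on the bench under the vertical shaft axis; z up.
- ram (a joint): How far the shaft is pressed down, in m: 0 raised (start), 0.032 fully home. It stays at the height where it is left; friction: about 3 to 4 N from above moves it if the key is free. With the key not lined up it stops on the gear's face at about 0.010.
- keyed_shaft (a joint): Turn of the shaft about the vertical axis, in rad, anticlockwise from above positive; at 0 the red knob and the key point along the fixture's +x (to the column). It stays where it is left; about 0.05 N m turns it, in either direction, through more than half a turn each way (stops at -6 and 6).
- cap_top (a point): Centre of the flat top of the black cap on the shaft axis, diameter 22 mm on top (32 mm below), the place to press. It stands 184 mm above the bench when raised, 152 mm when home, and does not turn with the shaft.
- red_knob (a point): Centre of the red ball (diameter 22 mm) on one end of the crossbar, 62 mm from the shaft axis, 162 mm above the bench when raised and 130 mm when home. The crossbar is a level round bar of 12 mm diameter at this height through the shaft's dark hub (diameter 34 mm), with a black ball on its opposite end, also 62 mm out; it can be pushed sideways or gripped from above between hub and ball. Its x axis points from the shaft axis to the red ball, z up.
- key_foot (a point): Foot of the brass key, 15 mm from the shaft axis on the side of the red knob, 44 mm above the bench when raised. The key is 8 mm wide with a rounded foot and reaches 18 mm from the axis of the 20 mm shaft; the shaft's end lies 6 mm lower than the foot.
- gear: Loose steel gear, outside diameter 88 mm, 22 mm thick, 0.6 kg, lying flat in the nest with 2 mm of play, its axis on the shaft axis. Origin: centre of its underside, 12 mm above the bench. Its x axis points from its centre to the keyway and the red line on its top; bore 24 mm.
- keyway (a point): Middle of the keyway at the gear's top face, 15 mm from the gear's centre towards the red line. The keyway is 11 mm wide (key 8 mm), open through the gear, so the key enters when it is within about 0.1 rad.
Not all that is in view belongs to the job. What is shaped like the gear but purple is not meant. Of the things that look like the fixture, the larger one is meant.

How it is judged:
By the outcome, as a careful person would: the job done as asked, in the order asked, and still so for the second after the job is handed in, with the robot touching nothing.
It also fails if it takes over 45 s, if anything falls off the work surface, if the arm or the gripper's body presses on something with over 40 N, if the wrist force passes 120 N, or if a joint passes its speed limit or range.

## Robot

A 6-joint arm with a two-finger parallel gripper is mounted at the origin on a cart in front of the work surface, level with it; the furniture and walls round the work are solid. World frame = base frame: x ahead of the robot, y to its left, z up, the work surface at z = 0. Lengths are in m, angles in degrees, forces in N, time in s.
With the tool pointing down it reaches from about 0.35 to 0.875 m from the base axis. Payload 4.2 kg.
Tool frame: the origin (TCP) lies on the centre line of the jaws, within the pads' length; the fingertips stand 19 mm ahead of it and the grasp point (between the pads) is the TCP; x points along the fingers, y is the direction in which the jaws open and shut, and the axes are right-handed (so a half turn about x gives the same grasp; the last joint's range is limited). The gripper opens to 87 mm and grips with 3 to 60 N. Pads are 19 mm wide; open, the fingers measure 117 mm over their backs; the gripper's body (75 mm by 190 mm) begins 51 mm behind the grasp point.
Start: joints at [79.045, 22.042, 0.453, 0, -68.411, -14.817], TCP at [0.272, 0.563, 0.242] pointing down, gripper open.
Joint ranges: [-179.83, 179.83], [-69.29, 118.12], [-61.27, 80.66], [-181.25, 117.63], [-171.15, -9.14], [-177.46, 177.46]. Speed limits (degrees/s): [159.86, 159.86, 180, 180, 180, 180].

## Interface

Orientations are given as a 3x3 rotation matrix whose columns are the frame's x, y, z axes.
In Python, from station import * gives the robot as it stands.
- The arm moves only by the shell command python3 -m creep 'ROWS'. ROWS is JSON, a list of rows, each a list of 5 numbers: the opening, from 0 (shut) to 1 (fully open), then the shift along the world's x, y, z in mm, then the turn about the world's z in rad. In form: [[jaw, x, y, z, turn], ...]. A call has exactly 8 rows; each row is the pose to reach, as a shift and turn from the pose measured when the call began; what a row does not reach only later rows make up. A row lasts 1/10 s, in which the tool goes at most 50 mm and 8.59 degrees, less where a joint would pass 70% of its speed; a pose out of reach is approached as far as the arm can. A call with a gripper value outside its range is refused whole. The fingers move at their own pace and stop on an object; the grip force is fixed at half the most. Time passes only in rows, so rows that repeat a pose let the fingers close, or fill a call up. It gives the time, the measured TCP pose, the force and the opening at its end, in the units of the state.
- sense(): the state, without advancing time (a new reading comes with each control period).
- capture(name): name is "scene" or "top"; returns a dict with "image" (480x640x3 uint8, blue, green, red), "z_map" (480x640 float32, m along the optical axis (not along the pixel's ray), 0 where there is no reading), "mtx" (3x3 intrinsics, pixels), "eye" and "attitude" of the camera in the world. Camera axes: x right, y up, looking along -z (the intrinsics and any distortion apply to the point x, -y, -z); pixel columns grow to the right and rows downward; lengths in m; the calibration is good to about 2 mm. A picture is of the moment at which its call begins.
- finish_job(): hands the job in, once; it reports no verdict.
Trained networks look in a picture, given as the dict that the camera call returned (one of the last four; its "shot" number tells which), for a name from the list of things; names that differ only in an ending like _2 or _b are one class to them, and where a whole thing is asked for, a point or a joint stands for the part that bears it (a point fixed in the world has none). Each returns a list of dicts, best first, with "confidence" (0 to 1); they miss things now and then, are a little off and sometimes report something else, mostly with a low value. They report only what shows in the picture. A call takes as long as a camera call. They do not tell look-alikes from the thing itself.
- look_for(picture, thing): "box" ([left, top, right, bottom] in pixels, round what is visible of it).
- mark_of(picture, thing): "centre" ([column, row] in pixels: a listed point, or the origin of a listed thing).
The state is a dict: "time_s": time; "joints": joint angles; "joint_velocities": joint speeds; "effort": joint torques, N m; "tcp_pos": TCP position; "ee_rot": TCP orientation; "wrist_force": force on the tool from outside, world axes, zero at the start; "moment": the same for the moment, N m; "gripper_width": opening from 0.0 (shut) to 1.0 (fully open).
Only numpy, scipy, OpenCV 4.12 (cv2) and the standard library are available. Lean on these libraries where they do the work, as an engineer would, in place of code of your own. Each camera call takes 0.05 s, during which the arm holds its last target.

## Working session

There is one attempt and no reset: what is moved stays moved. The work goes in short steps, Python scripts to look and compute and a shell command to move; the robot and the scene stay as the last step left them, time stands still between calls to the robot, and variables do not carry over. Pictures are saved under pics/ and viewed, and the job is handed in when it is done.

```bash
mkdir -p pics; ls
cat > h.py <<'E'
from station import *
import numpy as np, cv2
def ray(p,uv):
    K=np.array(p["mtx"]);x=(uv[0]-K[0,2])/K[0,0];y=(uv[1]-K[1,2])/K[1,1]
    return np.array(p["attitude"])@np.array([x,-y,-1.0])
def at_z(p,uv,z):
    r=ray(p,uv);e=np.array(p["eye"]);return e+r*(z-e[2])/r[2]
def at_d(p,uv):
    d=p["z_map"][int(round(uv[1])),int(round(uv[0]))];return np.array(p["eye"])+ray(p,uv)*d
def proj(p,X):
    c=np.array(p["attitude"]).T@(np.array(X)-np.array(p["eye"]));K=np.array(p["mtx"])
    return np.array([K[0,2]+K[0,0]*c[0]/-c[2],K[1,2]-K[1,1]*c[1]/-c[2]])
E
python3 - <<'E'
from h import *
for n in("scene","top"):
    p=capture(n);cv2.imwrite(f"pics/{n}1.png",p["image"]);print(n,p["eye"],np.round(p["attitude"],3).tolist(),np.round(p["mtx"],1).tolist(), [k for k in p])
    for t in("fixture","keyed_shaft","gear"):
        print(t,[(np.round(d["box"]).tolist(),round(d["confidence"],2)) for d in look_for(p,t)])
    for t in("cap_top","red_knob","key_foot","gear","keyway","fixture"):
        print(t,[(np.round(d["centre"]).tolist(),round(d["confidence"],2)) for d in mark_of(p,t)])
print(sense())
E
```

```text
pics
scene [ 0.13023544 -0.3002754   0.79197885] [[0.652, 0.589, -0.477], [-0.758, 0.514, -0.402], [0.009, 0.624, 0.782]] [[433.6, 0.0, 318.9], [0.0, 433.6, 243.3], [0.0, 0.0, 1.0]] ['image', 'z_map', 'mtx', 'eye', 'attitude', 'shot']
fixture [([270.0, 194.0, 347.0, 294.0], 0.72), ([352.0, 258.0, 404.0, 340.0], 0.59)]
keyed_shaft [([378.0, 257.0, 396.0, 310.0], 0.91)]
gear [([283.0, 243.0, 325.0, 275.0], 0.75), ([271.0, 312.0, 317.0, 356.0], 0.7)]
cap_top [([302.0, 207.0], 0.73), ([385.0, 276.0], 0.56)]
red_knob [([320.0, 197.0], 0.92), ([388.0, 265.0], 0.7)]
key_foot [([382.0, 301.0], 0.81), ([308.0, 253.0], 0.75)]
gear [([296.0, 334.0], 0.97), ([301.0, 261.0], 0.8)]
keyway [([301.0, 332.0], 0.78), ([299.0, 259.0], 0.64)]
fixture [([378.0, 318.0], 0.81), ([302.0, 266.0], 0.57)]
top [0.35225838 0.02253829 0.95442358] [[-0.089, 0.97, -0.227], [-0.996, -0.085, 0.026], [0.006, 0.229, 0.973]] [[549.7, 0.0, 319.2], [0.0, 549.7, 243.9], [0.0, 0.0, 1.0]] ['image', 'z_map', 'mtx', 'eye', 'attitude', 'shot']
fixture [([217.0, 190.0, 313.0, 306.0], 0.97), ([342.0, 203.0, 419.0, 287.0], 0.58)]

[... 553 characters left out ...]
5189985e-04,
       -6.84129580e+01, -1.48157288e+01]), 'joint_velocities': array([ 0.00591989, -0.017434  , -0.07870136,  0.06254043, -0.01303789,
       -0.08703551]), 'effort': array([ 7.44891508e-05, -3.90474665e+01,  1.87627190e+01,  4.22436923e+00,
        1.55262952e-02, -2.06612225e-05]), 'tcp_pos': array([0.27170529, 0.56281969, 0.24154711]), 'ee_rot': array([[ 2.18511530e-06, -4.34758009e-01, -9.00547319e-01],
       [-4.46663664e-05, -9.00547318e-01,  4.34758008e-01],
       [-9.99999999e-01,  3.92741801e-05, -2.13868602e-05]]), 'wrist_force': array([0.21403315, 0.23533551, 0.21111454]), 'moment': array([-0.04014922,  0.00052316,  0.02918612]), 'gripper_width': 1.0018956200090314}
```

Run:
```python
import cv2
a=cv2.imread("pics/scene1.png");b=cv2.imread("pics/top1.png")
cv2.imwrite("pics/s_crop.png",cv2.resize(a[170:370,240:440],None,fx=3,fy=3,interpolation=cv2.INTER_CUBIC))
cv2.imwrite("pics/t_crop.png",cv2.resize(b[180:330,200:440],None,fx=3.3,fy=3.3,interpolation=cv2.INTER_CUBIC))
```

```text
(no output)
```

View pics/scene1.png

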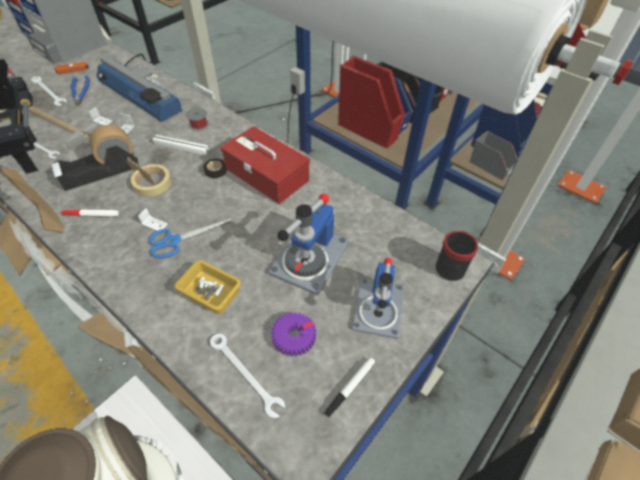

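View pics/top1.png

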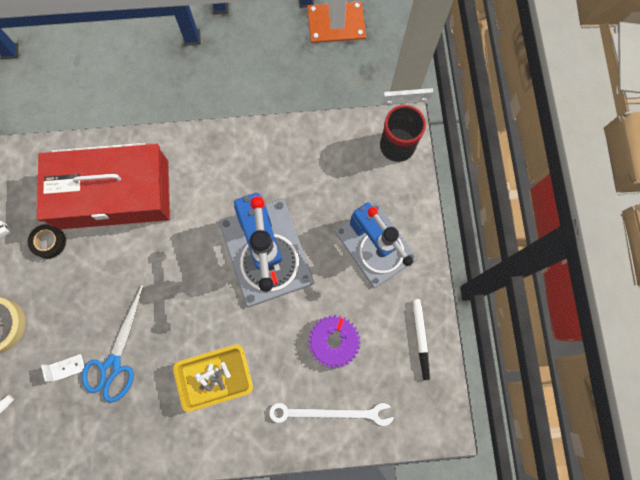

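View pics/s_crop.png

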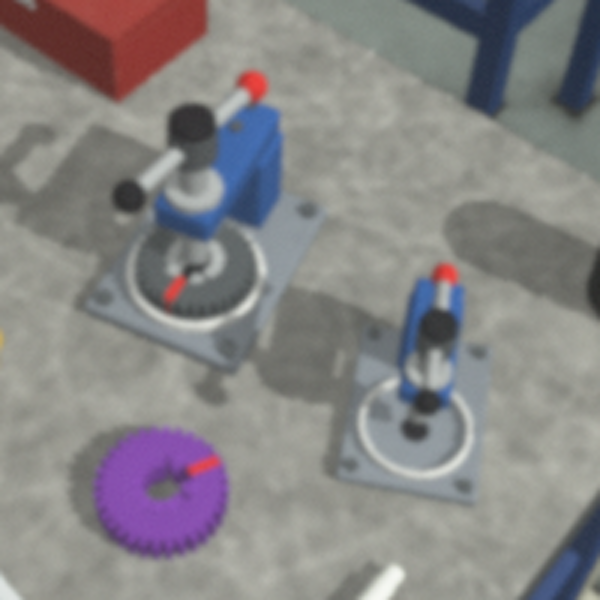

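View pics/t_crop.png

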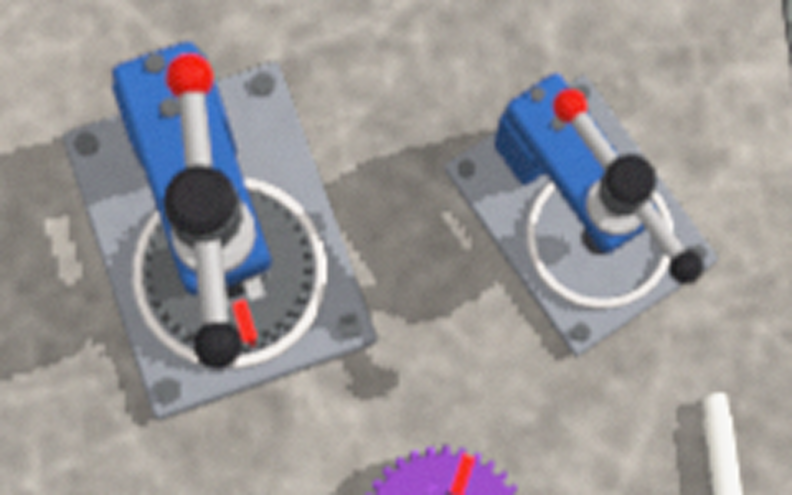

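The scene picture shows two fixtures. The left one is at scene (305,245) / top (262,250) and the right one at scene (380,295) / top (382,245). The left is larger and has the grey gear with the red line (top ~(272,278)) in its nest, so it is the one meant. The purple gear at top (335,342) is a decoy. Next I measure.

```bash
cat > meas.py <<'E'
from h import *
def red(img,box):
    l,t,r,b=box
    h=cv2.cvtColor(img,cv2.COLOR_BGR2HSV)
    m=(((h[...,0]<10)|(h[...,0]>170))&(h[...,1]>140)&(h[...,2]>90)).astype(np.uint8)
    k=np.zeros_like(m);k[t:b,l:r]=m[t:b,l:r]
    n,lab,st,c=cv2.connectedComponentsWithStats(k)
    return [(st[i,4],c[i],np.argwhere(lab==i)[:,::-1]) for i in range(1,n) if st[i,4]>8]
E
python3 - <<'E'
from meas import *
for n,box in(("top",(215,185,315,310)),("scene",(265,190,350,295))):
    p=capture(n)
    for a,c,pts in red(p["image"],box):
        print(n,"red",a,np.round(c,1),"@depth",np.round(at_d(p,c),4),"z162",np.round(at_z(p,c,.162),4),"z34",np.round(at_z(p,c,.034),4))
        if a<200:
            X=np.array([at_z(p,q,.034)[:2] for q in pts]);w,V=np.linalg.eigh(np.cov(X.T));print(" axis ang",np.degrees(np.arctan2(V[1,1],V[0,1])),np.sqrt(w))
    for t,z in(("cap_top",.184),("red_knob",.162),("gear",.012),("keyway",.034),("fixture",0)):
        for d in mark_of(p,t):
            print(n,t,np.round(d["centre"],1),round(d["confidence"],2),np.round(at_z(p,d["centre"],z),4),np.round(at_d(p,d["centre"]),4))
    # black ball & cap pts
    g=p["image"].max(2);
    # point cloud heights: cap top region
    ys,xs=np.mgrid[box[1]:box[3],box[0]:box[2]]
    P=np.array([at_d(p,(x,y)) for x,y in zip(xs.ravel(),ys.ravel())])
    s=(P[:,2]>.179)&(P[:,2]<.19);print("cap cloud",s.sum(),P[s].mean(0),P[s].min(0),P[s].max(0))
    s=(P[:,2]>.105)&(P[:,2]<.113);
    np.save(f"pc_{n}.npy",P)
    s=(P[:,2]>.15)&(P[:,2]<.174)
    for i in np.where(s)[0][::25]: print(np.round(P[i],3),end=' ')
    print()
E
```

```text
top red 133 [257.1 202.4] @depth [0.6052 0.0876 0.1749] z162 [0.6094 0.0887 0.162 ] z34 [0.651  0.0994 0.034 ]
 axis ang 86.17964557094109 [0.00552743 0.00625686]
top red 60 [273.8 277.3] @depth [0.5157 0.0795 0.0349] z162 [0.4931 0.0716 0.162 ] z34 [0.5159 0.0795 0.034 ]
 axis ang -168.58503131841158 [0.0022305 0.0064548]
top cap_top [258.1 237.5] 0.88 [0.5492 0.0888 0.184 ] [0.549  0.0887 0.1848]
top cap_top [388.6 231.6] 0.85 [ 0.5416 -0.0999  0.184 ] [ 0.5527 -0.1071  0.1389]
top red_knob [370.4 212. ] 0.61 [ 0.5796 -0.0797  0.162 ] [ 0.5887 -0.0838  0.1302]
top gear [334.8 338.2] 0.96 [ 0.4066 -0.0146  0.012 ] [ 0.4073 -0.0151 -0.0007]
top gear [268.2 262.3] 0.85 [0.5472 0.0889 0.012 ] [0.5269 0.082  0.11  ]
top keyway [271.4 269.8] 0.93 [0.5292 0.0828 0.034 ] [0.5333 0.0842 0.0124]
top keyway [336.5 335.1] 0.72 [ 0.4101 -0.017   0.034 ] [ 0.4124 -0.0186 -0.0023]
top fixture [384.1 253.3] 0.65 [ 0.5479 -0.1165  0.    ] [ 0.5311 -0.1046  0.082 ]
top fixture [272.  262.9] 0.64 [0.548  0.0831 0.    ] [0.5273 0.0767 0.1008]
cap cloud 357 [0.54608123 0.08609708 0.18307005] [0.5311070
[... 1699 characters left out ...]
2 0.034 ] [0.531  0.0931 0.0342]
scene keyway [304.8 329.3] 0.59 [ 0.4144 -0.0289  0.034 ] [ 0.418  -0.0254  0.0244]
scene fixture [379.9 318.2] 0.72 [ 0.5472 -0.1164  0.    ] [ 0.5405 -0.1194  0.0126]
cap cloud 177 [0.54223325 0.08654792 0.18440285] [0.52756447 0.07246894 0.17903493] [0.55920165 0.10490952 0.18845513]
[0.607 0.097 0.173] [0.598 0.097 0.169] [0.599 0.088 0.168] [0.594 0.086 0.168] [0.587 0.087 0.167] [0.57  0.091 0.169] [0.564 0.084 0.165] [0.53  0.084 0.173] [0.523 0.088 0.169] [0.531 0.08  0.166] [0.538 0.073 0.162] [0.509 0.09  0.169] [0.51  0.084 0.169] [0.53  0.082 0.15 ] [0.487 0.093 0.172] [0.488 0.083 0.172] [0.474 0.091 0.169] [0.473 0.085 0.17 ] [0.478 0.08  0.164]
```

```bash
python3 -m creep '[[0.7,22,-38,20,0],[0.7,44,-76,40,0],[0.7,68,-118,40,0],[0.7,92,-160,40,0],[0.7,116,-201,40,0],[0.7,140,-243,40,0],[0.7,164,-284,40,0],[0.7,188,-326,40,0]]'
```

```text
time_s: 2.4
tcp_pos: [0.4603, 0.2351, 0.282]
ee_rot: [[0.001, -0.434, -0.901], [0.001, -0.901, 0.434], [-1.0, -0.001, -0.0]]
wrist_force: [0.8, 0.4, 0.6]
gripper_width: 0.704
```

```bash
python3 -m creep '[[0.7,22,-37,0,0],[0.7,44,-75,0,0],[0.7,66,-112,0,0],[0.7,87,-149,0,0],[0.7,87,-149,-20,0],[0.7,87,-149,-40,0],[0.7,87,-149,-40,0],[0.7,87,-149,-40,0]]'
python3 - <<'E'
from h import *
for n in("scene","top"):
    p=capture(n)
    c=p["image"][150:330,200:380] if n=="top" else p["image"][130:310,220:400]
    cv2.imwrite(f"pics/{n}2.png",cv2.resize(c,None,fx=3.2,fy=3.2,interpolation=cv2.INTER_CUBIC))
E
```

```text
time_s: 3.2
tcp_pos: [0.5476, 0.0861, 0.2424]
ee_rot: [[0.001, -0.434, -0.901], [-0.0, -0.901, 0.434], [-1.0, -0.0, -0.001]]
wrist_force: [0.6, -0.7, 0.5]
gripper_width: 0.7
```

View pics/scene2.png

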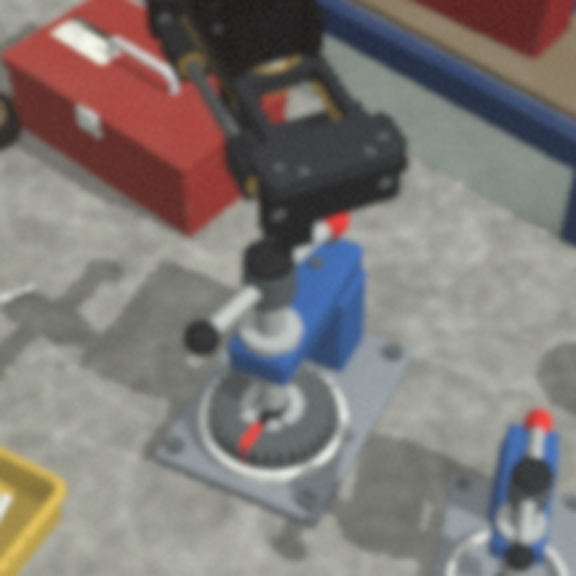

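View pics/top2.png

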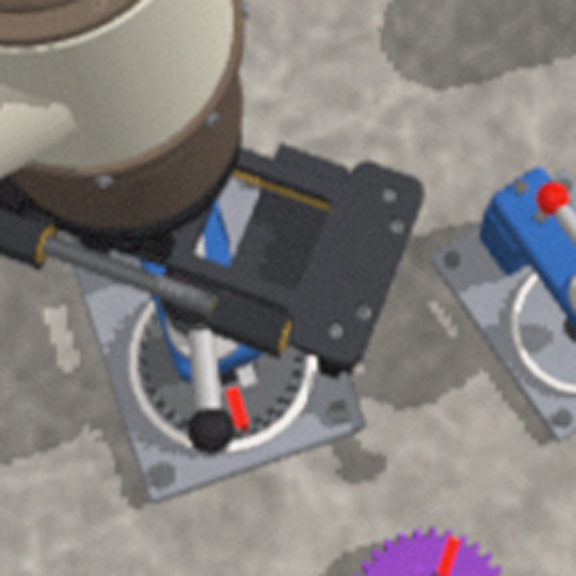

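```bash
python3 -m creep '[[0.7,0,0,-25,0],[0.7,0,0,-50,0],[0.7,0,0,-72,0],[0.7,0,0,-72,0],[0.7,0,0,-72,-0.12],[0.7,0,0,-72,-0.25],[0.7,0,0,-72,-0.37],[0.7,0,0,-72,-0.45]]'; python3 -c "
from h import *
s=sense();print(s['joints'],s['moment'],s['wrist_force'])
p=capture('top');cv2.imwrite('pics/top3.png',cv2.resize(p['image'][150:330,200:380],None,fx=3.2,fy=3.2))"
```

```text
time_s: 4.1
tcp_pos: [0.5492, 0.0873, 0.1738]
ee_rot: [[0.007, -0.784, -0.62], [0.001, -0.621, 0.784], [-1.0, -0.006, -0.004]]
wrist_force: [-0.0, 0.1, -0.2]
gripper_width: 0.698
[ 25.80766087  18.58792214 -15.2972267    0.17302645 -55.72529493
  12.44856984] [0.01188869 0.03341068 0.03198758] [-0.01709141  0.07943699 -0.20884561]
```

View pics/top3.png

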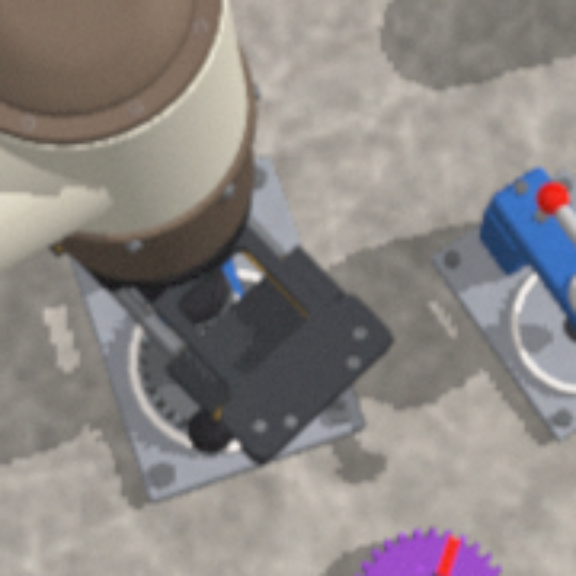

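```bash
python3 -m creep '[[0.7,-2,-1,-4,-0.08],[0.7,-2,-1,-4,-0.18],[0.7,-2,-1,-4,-0.3],[0.7,-2,-1,-4,-0.42],[0.7,-2,-1,-4,-0.54],[0.7,-2,-1,-4,-0.66],[0.7,-2,-1,-4,-0.78],[0.7,-2,-1,-4,-0.9]]'; python3 -c "
from h import *
s=sense();print(s['joints'],s['moment'],s['wrist_force'])
p=capture('top');cv2.imwrite('pics/top4.png',cv2.resize(p['image'][150:330,200:380],None,fx=3.2,fy=3.2))"
```

```text
time_s: 4.95
tcp_pos: [0.5478, 0.086, 0.1716]
ee_rot: [[0.007, -0.973, 0.232], [-0.006, 0.232, 0.973], [-1.0, -0.008, -0.004]]
wrist_force: [0.1, -2.3, -0.4]
gripper_width: 0.699
[ 25.92874651  18.60684592 -15.78007684   0.56980726 -55.40310235
 -39.69164166] [-0.57776438 -0.04531848  0.0385539 ] [ 0.06643221 -2.31892195 -0.44633595]
```

View pics/top4.png

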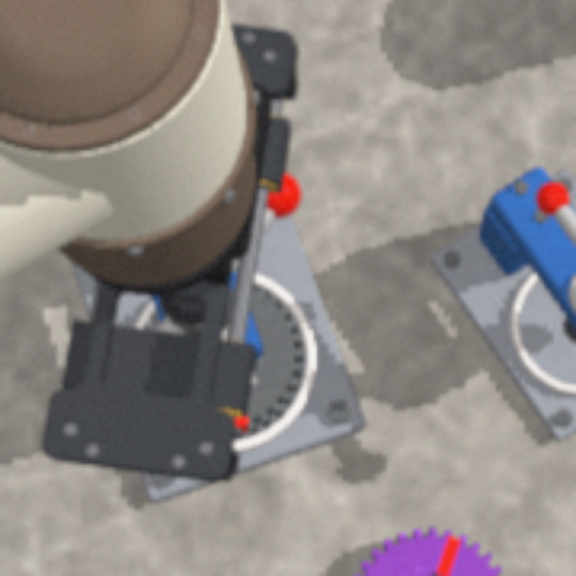

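The red knob has moved clockwise, to crop pixel (285,195), so the push works. I continue.

```bash
python3 -m creep '[[0.7,-1,0,-2,-0.12],[0.7,-1,0,-2,-0.25],[0.7,-1,0,-2,-0.38],[0.7,-1,0,-2,-0.51],[0.7,-1,0,-2,-0.64],[0.7,-1,0,-2,-0.77],[0.7,-1,0,-2,-0.9],[0.7,-1,0,-2,-1.03]]';python3 -m creep '[[0.7,0,0,0,-0.12],[0.7,0,0,0,-0.24],[0.7,0,0,0,-0.36],[0.7,0,0,0,-0.48],[0.7,0,0,0,-0.6],[0.7,0,0,0,-0.7],[0.7,0,0,0,-0.77],[0.7,0,0,0,-0.8]]'; python3 -c "
from h import *
s=sense();print(s['joints'],s['moment'],s['wrist_force'])
p=capture('top');cv2.imwrite('pics/top5.png',cv2.resize(p['image'][150:330,200:380],None,fx=3.2,fy=3.2))
p=capture('scene');cv2.imwrite('pics/scene5.png',cv2.resize(p['image'][130:310,220:400],None,fx=3.2,fy=3.2))"
```

```text
time_s: 5.8
tcp_pos: [0.5465, 0.0861, 0.1708]
ee_rot: [[-0.001, -0.297, 0.955], [-0.009, 0.955, 0.297], [-1.0, -0.008, -0.004]]
wrist_force: [-2.2, -1.8, -0.5]
gripper_width: 0.697
time_s: 6.6
tcp_pos: [0.5466, 0.0863, 0.1719]
ee_rot: [[-0.007, 0.477, 0.879], [-0.005, 0.879, -0.477], [-1.0, -0.008, -0.003]]
wrist_force: [-1.7, 0.1, -0.2]
gripper_width: 0.702
[ 2.58148338e+01  1.88312949e+01 -1.52258984e+01  1.22070327e-01
 -5.64160962e+01 -1.44356044e+02] [-0.09471755  0.23868712  0.03453848] [-1.72163997  0.06007127 -0.19863709]
```

View pics/top5.png

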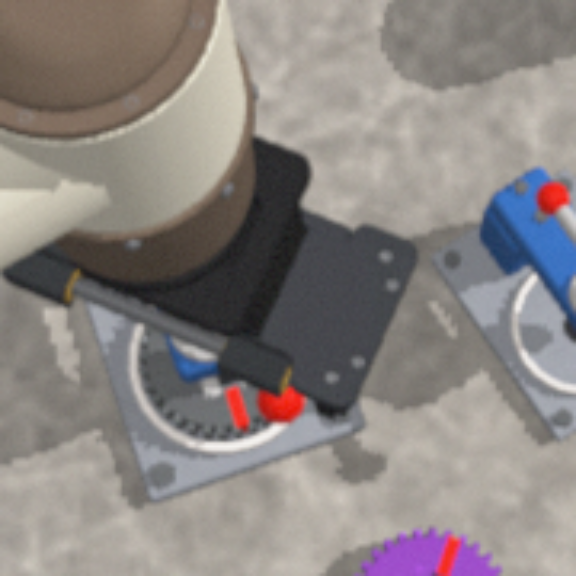

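View pics/scene5.png

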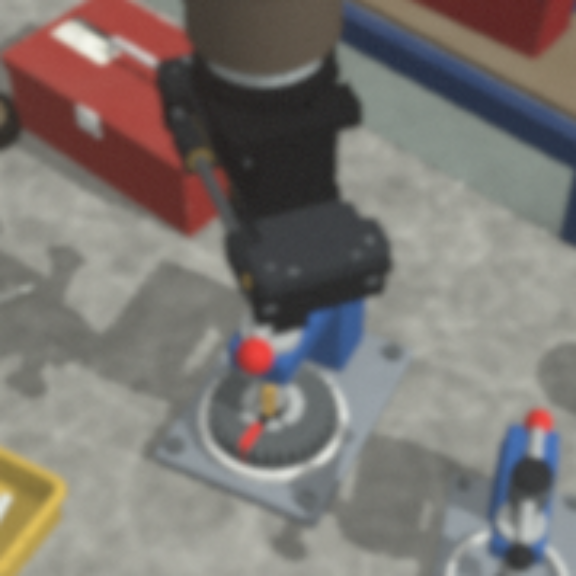

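Now measure the knob's angle and re-measure the red line.

```bash
cat > ang.py <<'E'
from meas import *
A=np.array([.547,.0863])
def go():
    s=sense();print("jaw",np.degrees(np.arctan2(s["ee_rot"][1,1],s["ee_rot"][0,1])),"tcp",s["tcp_pos"])
    for n,box in(("top",(230,230,315,310)),("scene",(280,215,340,295))):
        p=capture(n)
        for a,c,pts in red(p["image"],box):
            z=at_d(p,c)[2]; zz=.162 if z>.1 else .034
            X=at_z(p,c,zz)[:2]; v=X-A
            # model-free: centroid of knob ~ sphere centre
            print(n,a,np.round(c,1),"z",round(z,3),"xy",np.round(X,4),"r",round(np.linalg.norm(v),4),"ang",round(np.degrees(np.arctan2(v[1],v[0])),1))
            if zz<.1:
                Y=np.array([at_z(p,q,.034)[:2] for q in pts]);w,V=np.linalg.eigh(np.cov(Y.T));print("   axis",np.degrees(np.arctan2(V[1,1],V[0,1])))
        for t in ("red_knob","key_foot","keyway"):
            print(n,t,[(np.round(d["centre"],1).tolist(),round(d["confidence"],2)) for d in mark_of(p,t)])
E
python3 -c "import ang;ang.go()"
```

```text
jaw 61.57535484276963 tcp [0.54679761 0.08639684 0.17173877]
top 58 [273.9 277.3] z 0.034 xy [0.516  0.0794] r 0.0318 ang -167.5
   axis -167.9882687785999
top 122 [287.2 276.2] z 0.169 xy [0.4931 0.0521] r 0.0638 ang -147.6
top red_knob [([288.1, 274.5], 0.61), ([371.6, 214.1], 0.59)]
top key_foot [([286.3, 276.1], 0.27)]
top keyway [([270.9, 269.3], 0.82), ([337.3, 334.6], 0.64)]
scene 86 [299.3 240.9] z 0.172 xy [0.4954 0.0546] r 0.0606 ang -148.4
scene 22 [297.7 266. ] z 0.037 xy [0.5161 0.0827] r 0.0311 ang -173.3
   axis -166.7218505825106
scene red_knob [([296.4, 240.9], 0.77), ([389.1, 264.0], 0.69), ([304.0, 260.2], 0.59)]
scene key_foot [([305.0, 261.6], 0.71), ([377.1, 301.7], 0.54)]
scene keyway [([299.2, 259.0], 0.95), ([300.7, 330.0], 0.65)]
```

```bash
python3 -m creep '[[0.7,0,0,0,-0.07],[0.7,0,0,0,-0.14],[0.7,0,0,0,-0.21],[0.7,0,0,0,-0.27],[0.7,0,0,0,-0.32],[0.7,0,0,0,-0.34],[0.7,0,0,0,-0.34],[0.7,0,0,0,-0.34]]'; python3 -c "import ang;ang.go()"
```

```text
time_s: 7.9
tcp_pos: [0.547, 0.0863, 0.1712]
ee_rot: [[-0.007, 0.743, 0.669], [-0.003, 0.669, -0.743], [-1.0, -0.007, -0.003]]
wrist_force: [-0.2, 0.2, 1.0]
gripper_width: 0.697
jaw 42.02694467091145 tcp [0.54701729 0.08633263 0.17116361]
top 59 [272.2 284.5] z 0.172 xy [0.4828 0.0748] r 0.0653 ang -169.8
top red_knob [([274.8, 284.9], 0.62), ([371.8, 210.8], 0.58), ([272.9, 266.6], 0.3)]
top key_foot []
top keyway [([270.9, 268.4], 0.77), ([336.8, 330.8], 0.7)]
scene 87 [288.9 238.1] z 0.172 xy [0.4875 0.074 ] r 0.0608 ang -168.3
scene 22 [297.7 266. ] z 0.035 xy [0.5161 0.0827] r 0.0311 ang -173.3
   axis -166.7218505825106
scene red_knob [([388.5, 265.5], 0.81), ([286.1, 238.5], 0.53)]
scene key_foot [([379.6, 303.5], 0.85), ([300.8, 258.9], 0.78)]
scene keyway [([300.4, 260.6], 0.86), ([299.3, 330.6], 0.65)]
```

```bash
python3 -m creep '[[0.7,0,0,0,0.06],[0.7,0,0,20,0.1],[0.7,0,0,50,0.1],[0.7,0,0,75,0.1],[0.5,0,40,75,0.2],[0.2,0,85,75,0.3],[0,0,130,75,0.4],[0,0,140,75,0.4]]'; python3 -c "
import ang;ang.go()
from h import *
p=capture('top');cv2.imwrite('pics/top6.png',cv2.resize(p['image'][190:320,210:340],None,fx=4,fy=4))
p=capture('scene');cv2.imwrite('pics/scene6.png',cv2.resize(p['image'][180:310,250:380],None,fx=4,fy=4))"
```

```text
time_s: 9.1
tcp_pos: [0.547, 0.23, 0.2458]
ee_rot: [[-0.005, 0.42, 0.908], [-0.005, 0.908, -0.42], [-1.0, -0.006, -0.003]]
wrist_force: [-0.9, -1.1, -0.7]
gripper_width: 0.422
jaw 65.1788208150002 tcp [0.54698926 0.22999317 0.24578243]
top 157 [274.7 281.6] z 0.173 xy [0.4867 0.0708] r 0.0623 ang -165.6
top red_knob [([371.7, 211.4], 0.74), ([272.4, 283.7], 0.56), ([273.0, 268.4], 0.44)]
top key_foot []
top keyway [([335.7, 331.5], 0.79), ([270.0, 268.7], 0.78)]
scene 85 [288.8 238.1] z 0.173 xy [0.4875 0.074 ] r 0.0607 ang -168.3
scene 22 [297.7 266. ] z 0.037 xy [0.5161 0.0827] r 0.0311 ang -173.3
   axis -166.7218505825106
scene red_knob [([389.0, 266.3], 0.79), ([286.7, 239.8], 0.69)]
scene key_foot [([377.2, 302.1], 0.81), ([303.2, 258.4], 0.79)]
scene keyway [([301.0, 260.0], 0.88), ([301.7, 327.7], 0.79)]
```

View pics/top6.png

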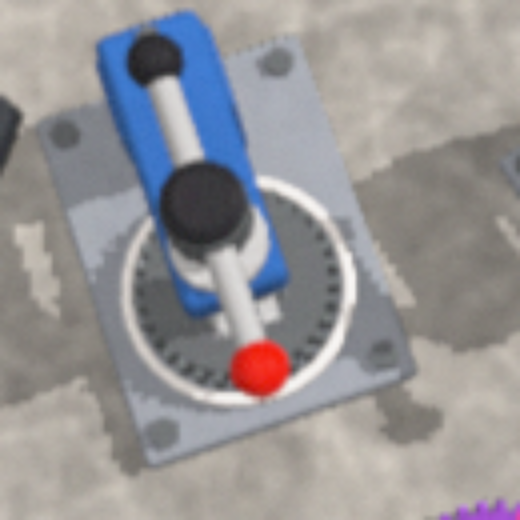

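View pics/scene6.png

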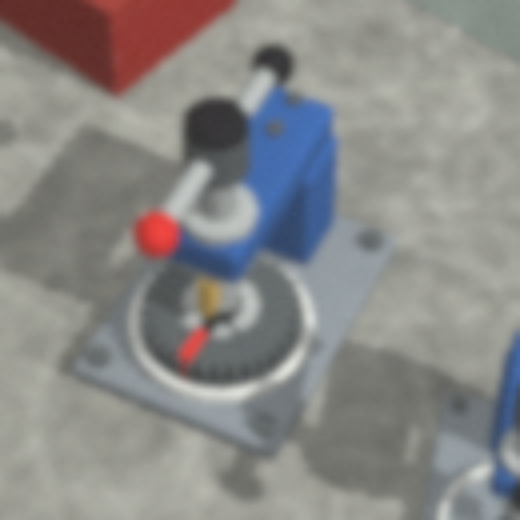

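Run:
```python
from h import *
p=capture("top")
g=p["image"]
dark=(g.max(2)<70).astype(np.uint8)
r=at_z(p,(275.0,282.0),.162)
k=np.zeros_like(dark);k[192:215,240:258]=dark[192:215,240:258]
m=cv2.moments(k,True);b=(m["m10"]/m["m00"],m["m01"]/m["m00"])
B=at_z(p,b,.162);print(b,B,r);d=r-B;print(np.degrees(np.arctan2(d[1],d[0])),np.linalg.norm(d[:2]),(r+B)/2)
q=capture("scene");g=q["image"]
for nm,c in(("red",(288.8,238.1)),("blk",(250+271/4,180+64/4))):
    print(nm,at_z(q,c,.162))
```

```text
(247.64864864864865, 204.2072072072072) [0.60776706 0.10309782 0.162     ] [0.48609635 0.07041767 0.162     ]
-164.9654774109907 0.12598314978521105 [0.5469317  0.08675774 0.162     ]
red [0.48744094 0.07407293 0.162     ]
blk [0.60698788 0.10553866 0.162     ]
```

Knob direction is about -165°, the line about -167.5°. That is 0.04 rad off, within the 0.1 rad the key allows. I move over the cap with the jaws shut.

```bash
python3 -m creep '[[0,0,-36,0,0],[0,0,-72,0,0],[0,0,-108,0,0],[0,0,-143,0,0],[0,0,-143,0,0],[0,0,-143,-10,0],[0,0,-143,-25,0],[0,0,-143,-32,0]]'
python3 -c "
from h import *
print(sense()['gripper_width'])
p=capture('scene');cv2.imwrite('pics/scene7.png',cv2.resize(p['image'][160:300,240:380],None,fx=4,fy=4))"
```

```text
time_s: 10.5
tcp_pos: [0.5463, 0.0833, 0.2124]
ee_rot: [[-0.008, 0.424, 0.905], [-0.006, 0.905, -0.424], [-1.0, -0.009, -0.005]]
wrist_force: [-0.5, 0.6, 0.6]
gripper_width: 0.005
0.005100044961959748
```

View pics/scene7.png

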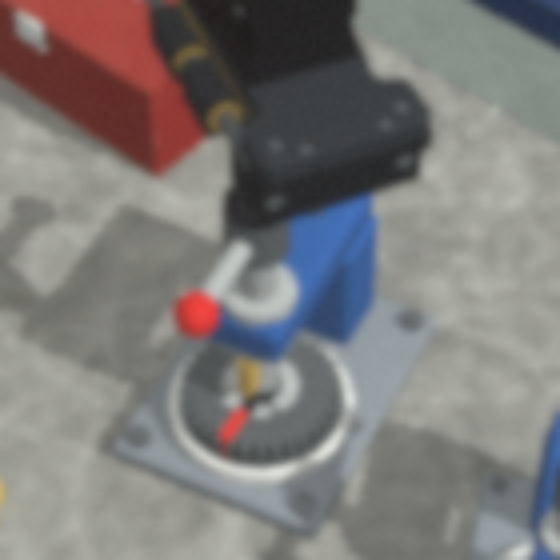

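```bash
python3 -m creep '[[0,0,3,-3,0],[0,0,3,-6,0],[0,0,3,-10,0],[0,0,3,-13,0],[0,0,3,-16,0],[0,0,3,-19,0],[0,0,3,-22,0],[0,0,3,-25,0]]'
```

```text
time_s: 11.35
tcp_pos: [0.5464, 0.0865, 0.1867]
ee_rot: [[-0.008, 0.424, 0.906], [-0.006, 0.906, -0.424], [-1.0, -0.009, -0.005]]
wrist_force: [-0.2, 3.4, 3.9]
gripper_width: 0.008
```

The ram is at about 16 mm with only 3.9 N, so the key is past the gear's face. I continue down.

```bash
python3 -m creep '[[0,0,0,-3,0],[0,0,0,-6,0],[0,0,0,-9,0],[0,0,0,-12,0],[0,0,0,-14,0],[0,0,0,-16,0],[0,0,0,-17,0],[0,0,0,-17,0]]'
```

```text
time_s: 12.15
tcp_pos: [0.5465, 0.0864, 0.1713]
ee_rot: [[-0.008, 0.424, 0.906], [-0.006, 0.906, -0.424], [-1.0, -0.009, -0.004]]
wrist_force: [-4.5, 2.5, 10.5]
gripper_width: 0.006
```

Force has risen to 10.5 N at TCP 0.1713, about the home stop. I press a little more to be sure.

```bash
python3 -m creep '[[0,0,0,-1,0],[0,0,0,-2,0],[0,0,0,-3,0],[0,0,0,-3,0],[0,0,0,-3,0],[0,0,0,-3,0],[0,0,0,-3,0],[0,0,0,-3,0]]'
```

```text
time_s: 12.95
tcp_pos: [0.5465, 0.0865, 0.1713]
ee_rot: [[-0.006, 0.423, 0.906], [-0.006, 0.906, -0.423], [-1.0, -0.008, -0.003]]
wrist_force: [-6.4, 2.5, 17.2]
gripper_width: 0.006
```

It did not move at 17 N, so it sits on a hard stop. I lift off and look.

```bash
python3 -m creep '[[0,0,0,5,0],[0,0,0,20,0],[0,0,0,50,0],[0,0,0,80,0],[0,0,40,80,0],[0,0,85,80,0],[0,0,130,80,0],[0,0,150,80,0]]'
python3 - <<'E'
from meas import *
p=capture('top');cv2.imwrite('pics/top8.png',cv2.resize(p['image'][190:320,210:340],None,fx=4,fy=4))
ys,xs=np.mgrid[190:310,220:315]
P=np.array([at_d(p,(x,y)) for x,y in zip(xs.ravel(),ys.ravel())])
s=(np.hypot(P[:,0]-.547,P[:,1]-.0865)<.009);print("cap top z",np.median(P[s,2]),s.sum())
q=capture('scene');cv2.imwrite('pics/scene8.png',cv2.resize(q['image'][180:310,250:380],None,fx=4,fy=4))
for n,pp,box in(("top",p,(230,230,315,310)),("scene",q,(280,215,340,295))):
    for a,c,pts in red(pp["image"],box): print(n,a,np.round(c,1),np.round(at_d(pp,c),4),np.round(at_z(pp,c,.130),4),np.round(at_z(pp,c,.034),4))
    for t,z in(("cap_top",.152),("red_knob",.130)):
        print(n,t,[(np.round(d["centre"],1).tolist(),round(d["confidence"],2),np.round(at_z(pp,d["centre"],z),4).tolist()) for d in mark_of(pp,t)])
E
```

```text
time_s: 13.75
tcp_pos: [0.5461, 0.2387, 0.2501]
ee_rot: [[-0.007, 0.421, 0.907], [-0.008, 0.907, -0.421], [-1.0, -0.01, -0.004]]
wrist_force: [0.1, -0.5, -0.6]
gripper_width: 0.006
cap top z 0.15205252502979222 112
top 145 [276.  285.1] [0.4844 0.0703 0.1439] [0.4866 0.0711 0.13  ] [0.5023 0.0768 0.034 ]
top cap_top [([389.4, 234.4], 0.89, [0.545, -0.1057, 0.152]), ([258.2, 246.2], 0.61, [0.544, 0.0923, 0.152])]
top red_knob [([371.9, 213.1], 0.96, [0.5868, -0.086, 0.13]), ([276.3, 285.9], 0.68, [0.4854, 0.0708, 0.13])]
scene 79 [289.6 248.6] [0.4819 0.0682 0.1402] [0.4874 0.0739 0.13  ] [0.5391 0.1282 0.034 ]
scene 23 [297.9 265.8] [0.5149 0.081  0.0377] [0.4678 0.0344 0.13  ] [0.5168 0.0829 0.034 ]
scene cap_top [([383.8, 277.2], 0.66, [0.5387, -0.1089, 0.152]), ([303.1, 220.1], 0.56, [0.5451, 0.0902, 0.152])]
scene red_knob [([386.8, 265.7], 0.91, [0.5777, -0.0914, 0.13]), ([286.4, 248.0], 0.89, [0.4845, 0.0796, 0.13]), ([299.2, 269.0], 0.45, [0.464, 0.0275, 0.13])]
```

View pics/top8.png

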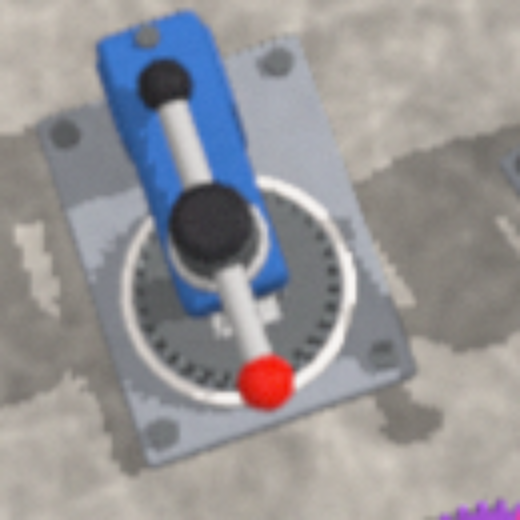

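View pics/scene8.png

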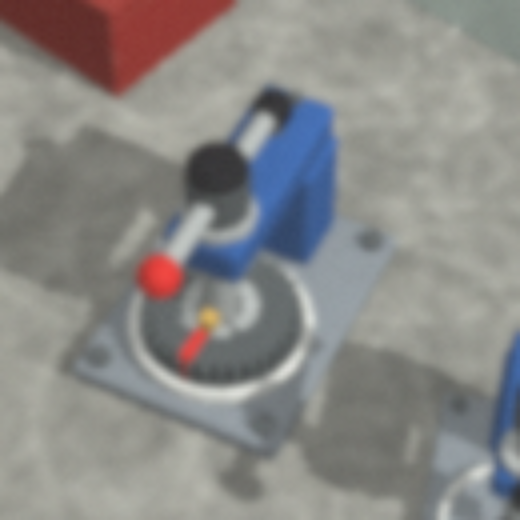

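Cap top measures 152 mm above the bench, which is the home height. In the scene crop the brass key at (208,316) sits in the keyway in line with the red line, and the arm is clear. I hand in.

```bash
python3 -c "
from station import *
print(sense()['wrist_force']);print(finish_job())"
```

```text
[ 0.40328616  0.48670678 -0.32909978]
the job is handed in; nothing more can be done
None
```

The shaft is lined up with the gear, pressed fully home and released. I handed the job in at about 14 s, and no verdict was reported.

I worked on the larger fixture. With the open jaws straddling the crossbar, I turned the shaft about 167° clockwise. I then pressed the cap down with the shut fingertips until it stopped; it moved no further at 17 N.

- **Height:** the depth image puts the cap top at 152 mm above the bench, which is the home height.
- **Alignment:** before pressing, the knob pointed at about −165°. The gear's red line measured about −167° to −168.5°, so the error was roughly 0.04 rad, within the 0.1 rad allowed. The line's bearing from its position in the scene camera came out at −173°. It disagreed with the other measurements, so I set it aside.
- **Key:** the ram passed the 10 mm face stop at under 4 N. In the last picture the brass key sits in the keyway, in line with the red line.
- **Release:** the arm stood clear of the fixture, with wrist force near zero.

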